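# Fish the key tray out from under the hall shelf with the hooked rod

## Task

The tray with the spare keys has been pushed right in under the grey key shelf. Take the hooked rod from its cork mat, reach it in under the shelf's front edge, feel for the eye in the tray's hidden pull strap, hook it and gently, never forcing anything, draw the tray out with the rod alone until its front stands at least 1.5 cm past the shelf's edge. Then unhook, lay the rod back flat with both its ends on the mat, and disturb nothing else.

Things in the scene. Friction and masses are not known exactly. Their poses are not given: they have to be found in the camera images.
- shelf: Grey laminate key shelf, fixed: board 220 (x) x 360 (y) mm, top 118 mm above the table, on two 18 mm cheeks at its y ends. Origin on the table under the board's centre; -x is its open front, towards the robot. Under the front edge the opening is free from the table to 84 mm height and from y = -162 to 162 mm. A white doorbell receiver is screwed on top at the back left, up to 200 mm height.
- tray (a joint): How far the white plastic tray (110 x 280 x 46 mm) under the shelf is drawn out towards the robot (shelf -x), m: 0 = rigid rear stop, 0.14 = front stop; starts at 0.008 to 0.016. At value v its flat front face is at shelf x = -18 mm - v: 92 mm behind the shelf's edge at 0, 15 mm past it at 0.107. Friction of about 4 N either way holds it where it is left.
- tray_front (a point): Middle (shelf y = 0) of the tray's front face at its top rim, 67.5 mm above the table; moves with the tray. Axes as the shelf's.
- strap_rail (a point): Middle of the slotted rail in the tray's front face, 46 mm above the table (shelf y = 0; moves with the tray). On it a clamp plate (30 mm wide, 26 mm high, 4 mm thick) holds the pull strap: a rigid upright steel flat, 5 mm thick (y), 28 mm high, pointing straight at the robot (shelf -x), its mid-height level with this point. Spare keys lie in the tray behind it.
- shelf_edge (a point): Middle of the shelf's front edge, at its lower side: shelf x = -110 mm, y = 0, 84 mm above the table. Hidden behind it, the pull strap has a blunt square nose and, centred 14 mm behind the nose at mid-height, a 16 mm round eye through it along y. Its set is not measured and must be felt: 40 mm left to 40 mm right of the rail's middle, nose 44 to 74 mm in front of the tray's face. Screwed tight; over 12 N spoils it.
- rod: Hooked rod, 0.09 kg, lying flat on the cork mat. Wooden handle 110 (x) x 16 (y) x 22 mm high with flat sides; origin at the centre of its underside, z up, +x towards the hook. A 6 mm round steel rod runs on from the handle, 11 mm above the underside. Balance point about 45 mm ahead of the origin.
- rod_tail (a point): Rear end of the rod's handle, 55 mm behind its origin and 11 mm above its underside.
- rod_hook (a point): Bend at the rod's end, 150 mm ahead of its origin, 11 mm above its underside. Here the 6 mm bar turns off sideways to the rod's +y (its left), level, leaning slightly back: centre line from this point to 4 mm back and 24 mm to the left, round end.
- mat: Cork mat 280 (x) x 120 (y) x 4 mm, fixed on the table to the left or right in front of the shelf; origin at the centre of its underside. The rod's home.
- case: Red glasses case 160 x 64 x 40 mm lying on the table on the side where the mat is not. Bystander; origin at the centre of its underside.
- snail: White ceramic snail figurine, 65 mm long, 48 mm high, standing on the shelf. Bystander.
- keys: Steel key ring with two keys, lying on the shelf, 75 mm long. Bystander.
- peg: Wooden clothes peg 72 mm long lying on the shelf. Bystander.
- dish: Blue ceramic dish, 110 mm across, on the table at the far left. Bystander.
- torch: Black torch 34 mm across, 130 mm tall, standing on the table at the far right. Bystander.
Not all that is in view belongs to the job. Several things look just like the rod: the one meant starts farthest from the robot's base.

How it is judged:
On the way, in this order (a step that is already met when the one before it is completed fails the run):
1. the rod is lifted off the mat in the gripper (contact force between the fingers and rod above 1 N and height (world z) of rod above 0.02 m), for 0.2 s.
2. the held rod draws the tray out, past 35 mm (contact force between the fingers and rod above 1 N and contact force between rod and shelf above 0.5 N and value of joint tray above 0.035 m), for 0.1 s.
3. the tray's front stands 15 mm past the shelf's edge (value of joint tray above 0.107 m), for 0.2 s.
At the end, for the whole second after the job is handed in: The tray is drawn out so that its front stands at least 15 mm past the shelf's edge (joint over 0.107) and rests there; the rod lies flat and at rest with both its ends over the cork mat (within +-140 mm by +-60 mm of its centre), let go (value of joint tray above 0.107 m and velocity of joint tray between -0.01 and 0.01 m/s and x of rod_tail in the frame of mat between -0.14 and 0.14 m and y of rod_tail in the frame of mat between -0.06 and 0.06 m and x of rod_hook in the frame of mat between -0.14 and 0.14 m and y of rod_hook in the frame of mat between -0.06 and 0.06 m and height (world z) of rod below 0.008 m and angle between rod's own z axis and vertical below 0.1 rad and linear speed of rod below 0.02 m/s); the robot touches nothing.
It fails at once if the rod is pressed, pushed or pulled against the shelf, tray or strap with more than 12 N (contact force between rod and shelf above 12 N).
It fails at once if the robot itself touches the shelf or tray (contact force between any of the fingers, the arm and shelf above 0.5 N).
It fails at once if a bystander is shifted by more than 15 mm (distance of any of case, snail, keys, peg, dish, torch from where it was at the start of the episode above 0.015 m).
It also fails if it takes over 72 s, if anything falls off the work surface, if the arm or the gripper's body presses on something with over 40 N, if the wrist force passes 120 N, or if a joint passes its speed limit or range.

## Robot

A 6-joint arm with a two-finger parallel gripper is mounted at the origin on the work surface. World frame = base frame: x ahead of the robot, y to its left, z up, the work surface at z = 0. Lengths are in m, angles in rad, forces in N, time in s.
With the tool pointing down it reaches from about 0.35 to 0.925 m from the base axis. Payload 6.4 kg.
Tool frame: the origin (TCP) lies between the finger pads; the fingertips stand 22 mm ahead of it and the grasp point (between the pads) lies 3 mm ahead of it (manip.tip_extent is the z of the fingertips in the tool frame, in m); z points along the fingers, y is the direction in which the jaws open and shut (so a half turn about z gives the same grasp; the last joint's range is limited). The gripper opens to 94 mm and grips with 3 to 60 N. Pads are 16 mm wide; open, the fingers measure 119 mm over their backs; the gripper's body (75 mm by 177 mm) begins 78 mm behind the grasp point.
Start: joints at [0.96, 0.245, 1.558, -0, 1.339, -0.174], TCP at [0.275, 0.589, 0.227] pointing down, gripper open.
Joint ranges: [-3.13, 3.13], [-1.02, 2.26], [0.13, 2.54], [-0.95, 4.09], [0.21, 2.88], [-2.74, 2.74]. Speed limits (rad/s): [2.57, 2.57, 3.14, 3.14, 3.14, 3.14].

## Interface

Orientations are given as a rotation vector (axis times angle).
In Python, from workcell import manip gives the robot as it stands. The module is installed in compiled form; this text tells all that it offers.
- The arm moves only by the tool jog_arm, never from a script. Its argument "steps" is a list of rows, each a list of 2 entries, a list of its own where there are three numbers: the shift along the tool's x, y, z in cm, then the turn, a rotation vector about the tool's x, y, z in degrees. In form: [[[x, y, z], [ax, ay, az]], ...]. A call has 1 to 20 rows; each row shifts and turns the commanded pose from where the row before left it, along the tool's axes as they then stand; what a row does not reach is not made up. A row lasts 1/12 s, in which the tool goes at most 41.7 mm and 7.16 degrees, less where a joint would pass 70% of its speed; a pose out of reach is approached as far as the arm can. A call with a gripper value outside its range is refused whole. "grip" is the finger opening in cm, from 0 to 9.4, set as the call begins (left out, the last holds). The fingers move at their own pace and stop on an object; "newtons" is the grip in N (left out, the last holds). Time passes only in rows, so rows that do not move let the fingers close. It gives the time, the measured TCP pose, the force and the opening at its end, in the units of the state.
- manip.get_state(): the state, without advancing time (a new reading comes with each control period).
- manip.camera(name): name is "scene" or "top" or "wrist"; returns a dict with "img" (384x512x3 uint8, blue, green, red), "fx", "fy", "cx", "cy" (pixels), "k1" (the pictures are not rectified: a ray, as slopes to the right and down, at radius r is drawn at 1 + k1 r^2 times it, then the intrinsics apply), "extrinsics" (4x4, takes a point from camera to world coordinates); the wrist camera has in their place "mount" (4x4, takes a point from camera to tool coordinates, whose origin is the TCP and whose axes are the flange's). Camera axes: x right, y down, z forward; pixel columns grow to the right and rows downward; lengths in m; the calibration is good to about 2 mm. A picture is of the moment at which its call begins: read the wrist's pose just before it. There is no depth.
- manip.sign_off(): hands the job in, once; it reports no verdict.
The state is a dict: "time": time; "joint_pos": joint angles; "joint_vel": joint speeds; "tau": joint torques, N m; "position": TCP position; "tcp_rot": TCP orientation; "contact_force": force on the tool from outside, world axes, zero at the start; "torque": the same for the moment, N m; "width": opening from 0.0 (shut) to 1.0 (fully open).
Only numpy, scipy, OpenCV 4.12 (cv2) and the standard library are available. Lean on these libraries where they do the work, as an engineer would, in place of code of your own. Each camera call takes 0.05 s, during which the arm holds its last target. There are 200 camera calls.

## Working session

There is one attempt and no reset: what is moved stays moved. The work goes in short steps, Python scripts to look and compute and a tool call to move; the robot and the scene stay as the last step left them, time stands still between calls to the robot, and variables do not carry over. Pictures are saved under pics/ and viewed, about 8 in all and at most 12, crops included, and the job is handed in when it is done.

Besides the shell and the picture viewer there is one more tool, called after "Request:" as name([rows], argument=value, ...), one row to a line, values as JSON. jog_arm: Moves the arm, as the interface text tells. Its arguments: {"type":"object","properties":{"steps":{"type":"array","items":{"type":"array"}},"grip":{"type":"number"},"newtons":{"type":"number"}},"required":["steps"]}

```bash
mkdir -p pics; ls; cat > h.py <<'E'
import numpy as np, cv2
from workcell import manip
from scipy.spatial.transform import Rotation as R
def T_of(c,st=None):
    if "extrinsics" in c: return np.array(c["extrinsics"])
    T=np.eye(4);T[:3,:3]=R.from_rotvec(st["tcp_rot"]).as_matrix();T[:3,3]=st["position"]
    return T@np.array(c["mount"])
def ray(c,T,u,v):
    xd=np.array([(u-c["cx"])/c["fx"],(v-c["cy"])/c["fy"]]);x=xd.copy()
    for _ in range(30): x=xd/(1+c["k1"]*(x@x))
    return T[:3,3],T[:3,:3]@np.array([x[0],x[1],1.])
def onz(c,T,u,v,z):
    o,d=ray(c,T,u,v);return o+d*(z-o[2])/d[2]
def proj(c,T,p):
    q=np.linalg.inv(T)@np.append(p,1);x=q[:2]/q[2];x=x*(1+c["k1"]*(x@x))
    return x[0]*c["fx"]+c["cx"],x[1]*c["fy"]+c["cy"]
E
python3 - <<'E'
from h import *
st=manip.get_state();print(st, manip.tip_extent)
import pickle
for n in("scene","top"):
    c=manip.camera(n);cv2.imwrite(f"pics/{n}.png",cv2.resize(c["img"],None,fx=1.5,fy=1.5));pickle.dump(c,open(n+".pkl","wb"));print(n,c["fx"],c["k1"],c["extrinsics"])
E
```

```text
pics
{'time': 0.0, 'joint_pos': array([ 9.59916990e-01,  2.45815810e-01,  1.55899679e+00, -1.17215826e-05,
        1.33866351e+00, -1.74116313e-01]), 'joint_vel': array([-0.00059518, -0.00071355, -0.00017953, -0.00159046, -0.00045307,
       -0.0011589 ]), 'tau': array([ 1.72056003e-03, -4.15807950e+01, -3.14617682e+01,  6.85834140e-02,
        3.31712805e-02, -1.76539402e-04]), 'position': array([0.27464324, 0.58852245, 0.22635346]), 'tcp_rot': array([-6.80467403e-01, -3.06628459e+00,  2.73977857e-03]), 'contact_force': array([ 0.85760263, -0.10285261,  0.82457665]), 'torque': array([-0.02032617,  0.03381232, -0.01598246]), 'width': 0.9987084218935629} 0.022
scene 360.87729076809796 0.027943373234103473 [[-0.72717664  0.35818898 -0.58558927  1.0679341 ]
 [ 0.68639406  0.3684803  -0.62696528  0.64144241]
 [-0.00879394 -0.8578595  -0.51380905  0.63351951]
 [ 0.          0.          0.          1.        ]]
top 462.1276925142897 0.03348714891090439 [[-0.00642851 -0.99038117  0.13821652  0.29341684]
 [-0.99995641  0.00730272  0.00581875 -0.0139398 ]
 [-0.00677214 -0.13817309 -0.99038494  1.49448784]
 [ 0.          0.          0.          1.        ]]
```

View pics/top.png

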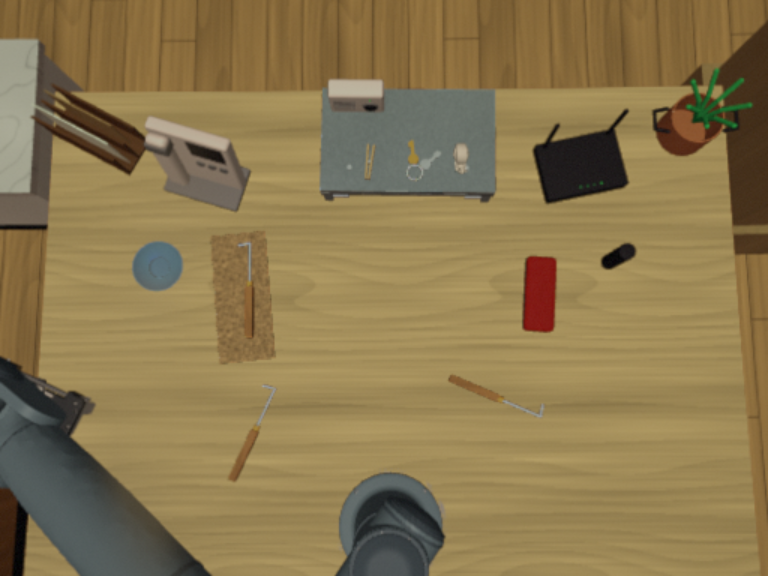

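View pics/scene.png

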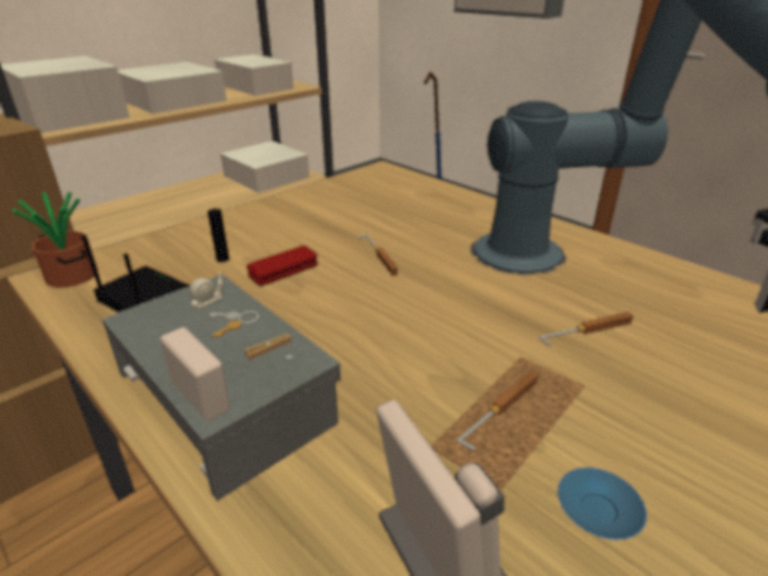

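The top view (scaled 1.5×) shows the target rod on the cork mat: handle at (250,283)–(250,338), hook bend at (250,243). The mat spans about (211,236) to (274,360). The shelf's front top edge runs from (321,194) to (496,192), and two decoy rods lie nearer the base.

```bash
python3 - <<'E'
from h import *
import pickle
c=pickle.load(open("top.pkl","rb"));T=np.array(c["extrinsics"]);img=c["img"]
P=lambda u,v,z:onz(c,T,u/1.5,v/1.5,z).round(4)
# shelf top mask: grey
b,g,r=[img[...,i].astype(int) for i in range(3)]
m=((abs(b-g)<25)&(b>r+5)&(b<160)).astype(np.uint8);s=np.zeros_like(m);s[50:136,205:340]=m[50:136,205:340]
s=cv2.morphologyEx(s,cv2.MORPH_OPEN,np.ones((3,3)))
cs,_=cv2.findContours(s,0,2);k=max(cs,key=cv2.contourArea);print(cv2.boundingRect(k));bx=cv2.boxPoints(cv2.minAreaRect(k));print(bx)
print("shelf top corners",[P(*(1.5*p),.118) for p in bx])
print("by eye front",P(321,193,.118),P(496,192,.118))
hsv=cv2.cvtColor(img,cv2.COLOR_BGR2HSV)
print("mat",[P(u,v,.004) for u,v in((211,236),(264,232),(274,357),(220,363))])
print("rod tail/front/bend/tip",P(250,338,.026),P(249.5,283,.026),P(250,243,.015),P(240,245,.015))
print("case",P(540,257,.04),P(540,331,.04)); 
h=img[150:250,135:190]
cv2.imwrite("pics/z1.png",np.hstack([cv2.resize(h,None,fx=6,fy=6,interpolation=cv2.INTER_CUBIC)]))
cv2.imwrite("pics/z2.png",cv2.resize(img[52:140,205:340],None,fx=5.5,fy=5.5,interpolation=cv2.INTER_CUBIC))
E
```

```text
Traceback (most recent call last):
ValueError: max() iterable argument is empty
```

```bash
python3 - <<'E'
from h import *
import pickle
c=pickle.load(open("top.pkl","rb"));T=np.array(c["extrinsics"]);img=c["img"]
P=lambda u,v,z:onz(c,T,u/1.5,v/1.5,z).round(4)
print(img[110,230],img[150,230])
m=(cv2.absdiff(img,np.full_like(img,img[110,230])).max(2)<22).astype(np.uint8);s=np.zeros_like(m);s[50:140,205:340]=m[50:140,205:340]
s=cv2.morphologyEx(s,cv2.MORPH_OPEN,np.ones((3,3)))
cs,_=cv2.findContours(s,0,2);k=max(cs,key=cv2.contourArea);bx=cv2.boxPoints(cv2.minAreaRect(k));print(bx)
print("shelf top corners",[P(*(1.5*p),.118) for p in bx])
print("by eye front",P(321,193,.118),P(496,192,.118))
print("mat",[P(u,v,.004) for u,v in((211,236),(264,232),(274,357),(220,363))])
print("rod tail/front/bend/tip",P(250,338,.026),P(249.5,283,.026),P(250,243,.015),P(240,245,.015))
print("case",P(540,257,.04),P(540,331,.04)); 
E
```

```text
[107 113 105] [ 85 136 157]
[[213.  59.]
 [329.  59.]
 [329. 127.]
 [213. 127.]]
shelf top corners [array([0.901, 0.14 , 0.118]), array([ 0.8974, -0.2219,  0.118 ]), array([ 0.6797, -0.2165,  0.118 ]), array([0.6827, 0.1386, 0.118 ])]
by eye front [0.6774 0.1355 0.118 ] [ 0.6765 -0.2215  0.118 ]
mat [array([0.614 , 0.3882, 0.004 ]), array([0.6221, 0.2724, 0.004 ]), array([0.3489, 0.2458, 0.004 ]), array([0.3371, 0.3608, 0.004 ])]
rod tail/front/bend/tip [0.3885 0.2934 0.026 ] [0.5061 0.2971 0.026 ] [0.5955 0.3002 0.015 ] [0.5913 0.3218 0.015 ]
case [ 0.5553 -0.3227  0.04  ] [ 0.3981 -0.317   0.04  ]
```

Request:
jog_arm([
  [[-3.05,-1.81,0],[0,0,0]],
  [[-3.05,-1.81,0],[0,0,0]],
  [[-3.05,-1.81,0],[0,0,0]],
  [[-3.05,-1.81,0],[0,0,0]],
  [[-3.05,-1.81,0],[0,0,0]],
  [[-3.05,-1.81,0],[0,0,0]],
  [[-3.05,-1.81,0],[0,0,0]],
  [[-3.05,-1.81,0],[0,0,0]],
  [[-3.05,-1.81,0],[0,0,0]],
  [[-3.05,-1.81,0],[0,0,0]],
  [[0,0,0],[0,0,-6.7]],
  [[0,0,0],[0,0,-6.7]],
  [[0,0,0],[0,0,-6.7]],
  [[0,0,0],[0,0,-6.7]],
  [[0,0,0],[0,0,0]],
  [[0,0,0],[0,0,0]],
], grip=5)

```text
time: 1.43
position: [0.4746, 0.2959, 0.2271]
tcp_rot: [0.044, -3.141, 0.0]
contact_force: [0.4, 0.1, -0.8]
width: 0.532
```

```bash
cat >> h.py <<'E'
def tool(): 
    st=manip.get_state();return np.array(st["position"]),R.from_rotvec(st["tcp_rot"]),st
def to(p,yawx=None):
    "tool-frame shift (cm) to world point p, turn (deg) to pose tool-down with tool x at yaw"
    q,r,_=tool();d=r.inv().apply(np.array(p)-q)*100
    t=None
    if yawx is not None:
        a=np.radians(yawx);X=np.array([np.cos(a),np.sin(a),0]);Z=np.array([0,0,-1.]);G=R.from_matrix(np.c_[X,np.cross(Z,X),Z])
        t=np.degrees((r.inv()*G).as_rotvec()).round(2)
    print("shift cm",d.round(2),"turn",t)
def snap(name,f):
    st=manip.get_state();c=manip.camera(name);cv2.imwrite(f,cv2.resize(c["img"],None,fx=1.5,fy=1.5));return c,T_of(c,st)
E
python3 - <<'E'
from h import *;import pickle
c,T=snap("wrist","pics/w1.png");pickle.dump((c,T),open("w1.pkl","wb"));print(c["mount"],tool()[0]);to((.476,.296,.2),181.9)
E
```

```text
[[ 8.34045162e-05 -9.73076247e-01 -2.30483426e-01  6.72936092e-02]
 [ 9.99999223e-01  3.67777381e-04 -1.19084911e-03 -5.72253979e-04]
 [ 1.24355357e-03 -2.30483148e-01  9.73075522e-01 -1.58624977e-01]
 [ 0.00000000e+00  0.00000000e+00  0.00000000e+00  1.00000000e+00]] [0.47457715 0.29593467 0.22717139]
shift cm [-0.14  0.    2.72] turn [-0.01 -0.03 -0.28]
```

View pics/w1.png

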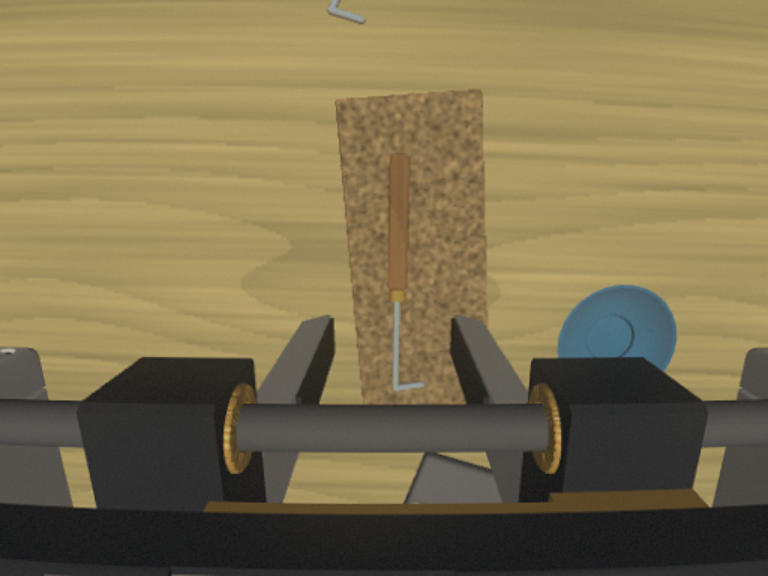

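The wrist view shows the handle from (400,154) to (398,292) and the bend at (396,388), with the mat corners at (336,101) and (482,90).

```bash
python3 - <<'E'
from h import *;import pickle
c,T=pickle.load(open("w1.pkl","rb"))
P=lambda u,v,z:onz(c,T,u/1.5,v/1.5,z)
t=P(400,154,.026);f=P(398,291,.026);b=P(396,388,.015);print(t,f,b,P(336,101,.004),P(482,90,.004))
print(np.degrees(np.arctan2(*(f-t)[1::-1])),np.degrees(np.arctan2(*(b-t)[1::-1])))
d=(b-t)[:2];d/=np.linalg.norm(d);a=np.degrees(np.arctan2(d[1],d[0]))
g=b[:2]-.12*d;print("grasp",g,a);to((*g,.029),180+a)
E
```

```text
[0.38931535 0.29888283 0.026     ] [0.50081797 0.30077294 0.026     ] [0.59584859 0.30205918 0.015     ] [0.34740742 0.24549806 0.004     ] [0.33532721 0.36450723 0.004     ]
0.9711434760406613 0.881104257833177
grasp [0.47586278 0.30021388] 0.881104257833177
shift cm [-0.15  0.43 19.82] turn [-0.01 -0.03  0.74]
```

Request:
jog_arm([
  [[-0.15,0.4,2],[0,0,0.5]],
  [[0,0,3],[0,0,0]],
  [[0,0,3],[0,0,0]],
  [[0,0,3],[0,0,0]],
  [[0,0,3],[0,0,0]],
  [[0,0,2.5],[0,0,0]],
  [[0,0,1.5],[0,0,0]],
  [[0,0,1.0],[0,0,0]],
  [[0,0,0.5],[0,0,0]],
  [[0,0,0.3],[0,0,0]],
  [[0,0,0],[0,0,0]],
  [[0,0,0],[0,0,0]],
])

```text
time: 2.48
position: [0.477, 0.3003, 0.0305]
tcp_rot: [-0.034, 3.14, 0.001]
contact_force: [0.2, 0.5, -0.4]
width: 0.528
```

Request:
jog_arm([
  [[0,0,0],[0,0,0]],
  [[0,0,0],[0,0,0]],
  [[0,0,0],[0,0,0]],
  [[0,0,0],[0,0,0]],
  [[0,0,0],[0,0,0]],
  [[0,0,0],[0,0,0]],
  [[0,0,0],[0,0,0]],
  [[0,0,0],[0,0,0]],
], grip=0, newtons=35)

```text
time: 3.15
position: [0.4762, 0.3001, 0.0296]
tcp_rot: [-0.035, 3.141, 0.0]
contact_force: [0.2, -0.1, 1.0]
width: 0.169
```

Request:
jog_arm([
  [[0,0,-0.8],[0,0,0]],
  [[0,0,-1.5],[0,0,0]],
  [[0,0,-2.5],[0,0,0]],
  [[0,0,-2.5],[0,0,0]],
  [[0,0,-2.5],[0,0,0]],
  [[0,0,-2.5],[0,0,0]],
  [[0,-1,-2],[0,0,0]],
  [[0,-2,-0.7],[0,0,0]],
  [[0,-3,0],[0,0,0]],
  [[0,-3,0],[0,0,0]],
  [[0,-3,0],[0,0,0]],
  [[0,-3,0],[0,0,0]],
  [[0,-3,0],[0,0,0]],
  [[0,-3,0],[0,0,0]],
  [[0,-3,0],[0,0,0]],
  [[0,-2,0],[0,0,0]],
  [[0,-1.5,0],[0,0,0]],
  [[0,-0.5,0],[0,0,0]],
  [[0,0,0],[0,0,0]],
  [[0,0,0],[0,0,0]],
])

```text
time: 4.82
position: [0.4822, 0.0205, 0.1795]
tcp_rot: [0.035, -3.141, -0.001]
contact_force: [-0.1, 0.1, -0.5]
width: 0.168
```

```bash
python3 - <<'E'
from h import *;import pickle
c,T=snap("wrist","pics/w2.png");pickle.dump((c,T),open("w2.pkl","wb"));print(tool()[2])
E
```

```text
{'time': 4.8667, 'joint_pos': array([-1.92545891e-01, -1.05244383e-01,  2.01865119e+00,  2.94867647e-04,
        1.22832921e+00, -1.78627627e+00]), 'joint_vel': array([ 0.01130811,  0.00111809,  0.0012409 , -0.00349969, -0.00357108,
       -0.00311832]), 'tau': array([-5.05170599e-01, -2.60836637e+01, -3.05295646e+01, -4.41002345e-02,
        6.23582024e-02,  8.30151057e-04]), 'position': array([0.482252  , 0.02077259, 0.17950306]), 'tcp_rot': array([ 3.58674152e-02, -3.14130373e+00, -4.72835451e-04]), 'contact_force': array([-0.1011297 ,  0.36615491, -2.28827996]), 'torque': array([ 0.06123598,  0.03039399, -0.08109208]), 'width': 0.16756394721274154}
```

View pics/w2.png

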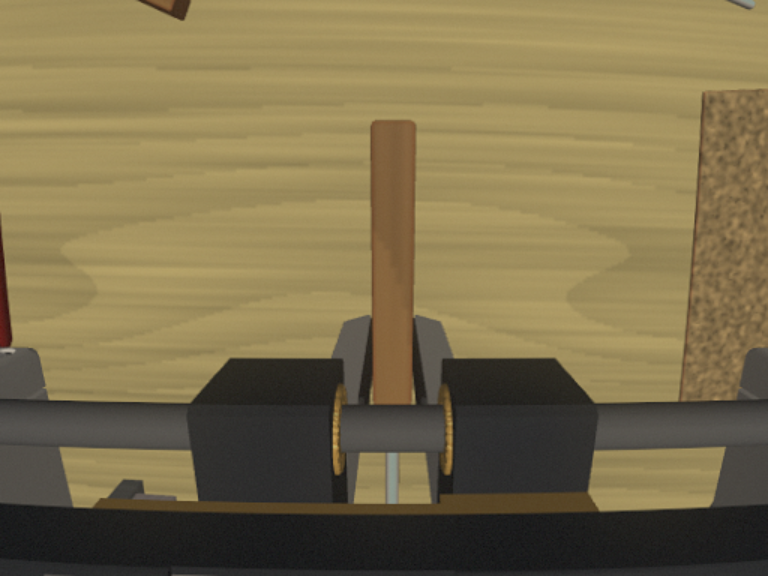

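Request:
jog_arm([
  [[-0.7,0,2],[0,0,0.9]],
  [[-0.8,0,3],[0,0,0]],
  [[-0.8,0,3],[0,0,0]],
  [[0,0,2],[0,0,0]],
  [[0,0,1.4],[0,0,0]],
  [[0,0,0.5],[0,0,0]],
  [[0,0,0],[0,0,0]],
  [[0,0,0],[0,0,0]],
  [[0,0,0],[0,0,0]],
])

```text
time: 5.62
position: [0.5064, 0.0205, 0.0618]
tcp_rot: [-0.011, 3.139, -0.001]
contact_force: [-0.7, -0.5, -0.2]
width: 0.169
```

```bash
python3 - <<'E'
from h import *;import pickle
c=manip.camera("top");s=manip.camera("scene");pickle.dump((c,s),open("ts.pkl","wb"));p=tool()[0];print(tool()[2]["position"],tool()[2]["tcp_rot"],tool()[2]["contact_force"])
h=p+[.12,0.001,-.0146]
out=[]
for k in(c,s):
    T=T_of(k);u,v=proj(k,T,h);print(u,v);u0,v0=int(u)-32,int(v)-36;print("crop",u0,v0)
    out.append(cv2.resize(k["img"][v0:v0+72,u0:u0+64],None,fx=6,fy=6,interpolation=cv2.INTER_CUBIC))
cv2.imwrite("pics/ts.png",np.hstack(out))
E
```

```text
[0.50633347 0.02032154 0.06180001] [-1.06239221e-02  3.13905494e+00 -6.98507864e-04] [-0.49312641  0.72041908 -0.53114277]
251.9193114847582 149.91890963592638
crop 219 113
214.996714807457 232.15949148788465
crop 182 196
```

View pics/ts.png

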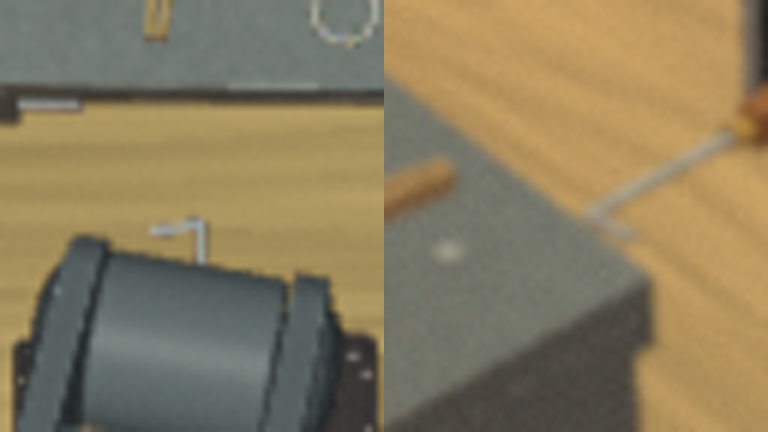

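Request:
jog_arm([
  [[-1,0,0.12],[0,0,0]],
  [[-2,0,0],[0,0,0]],
  [[-2,0,0],[0,0,0]],
  [[-2,0,0],[0,0,0]],
  [[-1.5,0,0],[0,0,0]],
  [[-1,0,0],[0,0,0]],
  [[-0.3,0,0],[0,0,0]],
  [[0,0,0],[0,0,0]],
  [[0,0,0],[0,0,0]],
  [[0,0,0],[0,0,0]],
])

```text
time: 6.55
position: [0.6028, 0.021, 0.0591]
tcp_rot: [0.01, -3.141, -0.0]
contact_force: [-0.2, -0.2, -0.9]
width: 0.161
```

Request:
jog_arm([
  [[0,-0.3,0],[0,0,0]],
  [[0,-0.3,0],[0,0,0]],
  [[0,-0.3,0],[0,0,0]],
  [[0,-0.3,0],[0,0,0]],
  [[0,0,0],[0,0,0]],
  [[0,0,0],[0,0,0]],
])

```text
time: 7.05
position: [0.6034, 0.0087, 0.0593]
tcp_rot: [-0.009, 3.142, -0.0]
contact_force: [-0.0, -0.3, -1.2]
width: 0.169
```

Request:
jog_arm([
  [[0,-0.3,-0.1],[0,0,0]],
  [[0,-0.3,0],[0,0,0]],
  [[0,-0.2,0],[0,0,0]],
  [[0,-0.2,0],[0,0,0]],
  [[0,0,0],[0,0,0]],
  [[0,0,0],[0,0,0]],
])

```text
time: 7.55
position: [0.6035, -0.0012, 0.0602]
tcp_rot: [0.01, -3.142, -0.0]
contact_force: [0.9, -0.3, -0.9]
width: 0.166
```

Request:
jog_arm([
  [[0,-0.3,0],[0,0,0]],
  [[0,-0.3,0],[0,0,0]],
  [[0,-0.2,0],[0,0,0]],
  [[0,-0.2,0],[0,0,0]],
  [[0,0,0],[0,0,0]],
  [[0,0,0],[0,0,0]],
])

```text
time: 8.05
position: [0.6036, -0.0112, 0.0602]
tcp_rot: [0.01, -3.142, -0.0]
contact_force: [-0.2, 0.4, -1.2]
width: 0.164
```

Request:
jog_arm([
  [[0,-0.3,0],[0,0,0]],
  [[0,-0.3,0],[0,0,0]],
  [[0,-0.2,0],[0,0,0]],
  [[0,-0.2,0],[0,0,0]],
  [[0,0,0],[0,0,0]],
  [[0,0,0],[0,0,0]],
])

```text
time: 8.55
position: [0.6034, -0.0193, 0.06]
tcp_rot: [0.013, -3.141, -0.005]
contact_force: [0.5, 7.2, -1.1]
width: 0.172
```

```bash
python3 - <<'E'
from h import *
s=tool()[2];print(s["contact_force"].round(2),s["torque"].round(3),s["width"])
E
```

```text
[ 0.53  7.15 -1.08] [ 1.545 -0.087  0.77 ] 0.1719276908425201
```

Request:
jog_arm([
  [[0,0.2,0],[0,0,0]],
  [[0,0.1,0],[0,0,0]],
  [[0,0,0],[0,0,0]],
  [[0,0,0],[0,0,0]],
])

```text
time: 8.88
position: [0.6034, -0.0167, 0.0601]
tcp_rot: [0.013, -3.141, -0.003]
contact_force: [-0.2, 6.0, -1.0]
width: 0.165
```

Request:
jog_arm([
  [[0,0.1,0],[0,0,0]],
  [[0,0.1,0],[0,0,0]],
  [[0,0,0],[0,0,0]],
  [[0,0,0],[0,0,0]],
])

```text
time: 9.22
position: [0.6035, -0.0156, 0.0602]
tcp_rot: [0.011, -3.141, -0.001]
contact_force: [-0.0, 5.0, -1.0]
width: 0.168
```

Request:
jog_arm([
  [[0,0.2,0],[0,0,0]],
  [[0,0.1,0],[0,0,0]],
  [[0,0,0],[0,0,0]],
  [[0,0,0],[0,0,0]],
])

```text
time: 9.55
position: [0.6036, -0.0135, 0.0603]
tcp_rot: [0.009, -3.142, 0.001]
contact_force: [-0.2, 0.5, -2.2]
width: 0.168
```

Request:
jog_arm([
  [[0,0.2,0],[0,0,0]],
  [[0,0.1,0],[0,0,0]],
  [[0,0,0],[0,0,0]],
  [[0,0,0],[0,0,0]],
])

```text
time: 9.88
position: [0.6037, -0.0101, 0.0604]
tcp_rot: [-0.01, 3.141, -0.0]
contact_force: [-0.5, -0.5, 0.3]
width: 0.168
```

Request:
jog_arm([
  [[1,0,0],[0,0,0]],
  [[1.5,0,0],[0,0,0]],
  [[1.5,0,0],[0,0,0]],
  [[1.1,0,0],[0,0,0]],
  [[0,-0.5,0],[0,0,0]],
  [[0,-0.5,0],[0,0,0]],
  [[0,0,0],[0,0,0]],
  [[0,0,0],[0,0,0]],
])

```text
time: 10.55
position: [0.5536, -0.021, 0.0606]
tcp_rot: [-0.009, 3.14, -0.0]
contact_force: [0.5, -0.1, -1.0]
width: 0.171
```

Request:
jog_arm([
  [[-0.3,0,0],[0,0,0]],
  [[-0.3,0,0],[0,0,0]],
  [[-0.3,0,0],[0,0,0]],
  [[-0.1,0,0],[0,0,0]],
  [[0,0,0],[0,0,0]],
  [[0,0,0],[0,0,0]],
  [[0,0,0],[0,0,0]],
])

```text
time: 11.13
position: [0.5626, -0.0202, 0.0602]
tcp_rot: [0.01, -3.141, -0.0]
contact_force: [0.2, -0.1, 0.1]
width: 0.167
```

Request:
jog_arm([
  [[-0.2,0,0],[0,0,0]],
  [[-0.2,0,0],[0,0,0]],
  [[-0.2,0,0],[0,0,0]],
  [[0,0,0],[0,0,0]],
  [[0,0,0],[0,0,0]],
])

```text
time: 11.55
position: [0.5688, -0.0203, 0.0603]
tcp_rot: [-0.01, 3.142, -0.0]
contact_force: [-0.0, -0.4, -0.8]
width: 0.164
```

Request:
jog_arm([
  [[-0.2,0,0],[0,0,0]],
  [[-0.2,0,0],[0,0,0]],
  [[-0.1,0,0],[0,0,0]],
  [[0,0,0],[0,0,0]],
  [[0,0,0],[0,0,0]],
])

```text
time: 11.97
position: [0.5737, -0.0202, 0.0602]
tcp_rot: [0.01, -3.142, 0.0]
contact_force: [0.2, 0.5, -0.2]
width: 0.164
```

Request:
jog_arm([
  [[-0.2,0,0],[0,0,0]],
  [[-0.2,0,0],[0,0,0]],
  [[-0.1,0,0],[0,0,0]],
  [[0,0,0],[0,0,0]],
  [[0,0,0],[0,0,0]],
])

```text
time: 12.38
position: [0.5779, -0.0201, 0.0599]
tcp_rot: [0.01, -3.14, -0.0]
contact_force: [-4.6, -0.4, 0.4]
width: 0.164
```

Request:
jog_arm([
  [[0.5,0,0],[0,0,0]],
  [[1,0,0],[0,0,0]],
  [[0,-1,0],[0,0,0]],
  [[0,-1.5,0],[0,0,0]],
  [[0,-1.0,0],[0,0,0]],
  [[-1,0,-0.03],[0,0,0]],
  [[-1.5,0,0],[0,0,0]],
  [[-0.9,0,0],[0,0,0]],
  [[0,0,0],[0,0,0]],
  [[0,0,0],[0,0,0]],
  [[0,0,0],[0,0,0]],
])

```text
time: 13.3
position: [0.5974, -0.0551, 0.0603]
tcp_rot: [0.01, -3.141, -0.0]
contact_force: [0.6, 0.2, -1.0]
width: 0.166
```

```bash
python3 - <<'E'
from h import *
p,r,s=tool();print(p,s["contact_force"]);to((.5979,-.0545,.0606),180.4)
E
```

```text
[ 0.59737411 -0.05505526  0.06027721] [ 0.56239743  0.15180143 -0.95981583]
shift cm [-0.05  0.06 -0.03] turn [ 0.01 -0.04 -0.02]
```

Request:
jog_arm([
  [[-0.05,0.3,-0.03],[0,0,0]],
  [[0,0.2,0],[0,0,0]],
  [[0,0.2,0],[0,0,0]],
  [[0,0.2,0],[0,0,0]],
  [[0,0,0],[0,0,0]],
  [[0,0,0],[0,0,0]],
])

```text
time: 13.8
position: [0.5982, -0.0458, 0.0609]
tcp_rot: [-0.011, 3.142, -0.0]
contact_force: [0.3, -1.1, -1.3]
width: 0.169
```

Request:
jog_arm([
  [[0,0.1,0],[0,0,0]],
  [[0,0.1,0],[0,0,0]],
  [[0,0,0],[0,0,0]],
  [[0,0,0],[0,0,0]],
])

```text
time: 14.13
position: [0.5983, -0.0441, 0.0609]
tcp_rot: [-0.01, 3.142, -0.0]
contact_force: [0.8, -1.0, -0.4]
width: 0.167
```

Request:
jog_arm([
  [[0,0.1,0],[0,0,0]],
  [[0,0.1,0],[0,0,0]],
  [[0,0.1,0],[0,0,0]],
  [[0,0,0],[0,0,0]],
  [[0,0,0],[0,0,0]],
])

```text
time: 14.55
position: [0.5983, -0.041, 0.0608]
tcp_rot: [0.01, -3.142, 0.0]
contact_force: [0.2, -0.0, -1.1]
width: 0.167
```

Request:
jog_arm([
  [[0,0.2,0],[0,0,0]],
  [[0,0.2,0],[0,0,0]],
  [[0,0.2,0],[0,0,0]],
  [[0,0.2,0],[0,0,0]],
  [[0,0.2,0],[0,0,0]],
  [[0,0,0],[0,0,0]],
  [[0,0,0],[0,0,0]],
])

```text
time: 15.13
position: [0.5982, -0.0309, 0.0608]
tcp_rot: [0.011, -3.142, 0.0]
contact_force: [-0.3, 0.2, -0.9]
width: 0.166
```

Request:
jog_arm([
  [[0.2,0,0],[0,0,0]],
  [[0.2,0,0],[0,0,0]],
  [[0.2,0,0],[0,0,0]],
  [[0.2,0,0],[0,0,0]],
  [[0.2,0,0],[0,0,0]],
  [[0.2,0,0],[0,0,0]],
  [[0,0,0],[0,0,0]],
])

```text
time: 15.72
position: [0.5863, -0.0312, 0.0611]
tcp_rot: [-0.01, 3.141, -0.0]
contact_force: [3.3, 0.3, -1.8]
width: 0.166
```

Request:
jog_arm([
  [[0.2,0,0],[0,0,0]],
  [[0.3,0,0],[0,0,0]],
  [[0.3,0,0],[0,0,0]],
  [[0.3,0,0],[0,0,0]],
  [[0.3,0,0],[0,0,0]],
  [[0.3,0,0],[0,0,0]],
  [[0.3,0,0],[0,0,0]],
  [[0.3,0,0],[0,0,0]],
  [[0.3,0,0],[0,0,0]],
  [[0.3,0,0],[0,0,0]],
  [[0.2,0,0],[0,0,0]],
])

```text
time: 16.63
position: [0.5548, -0.0313, 0.0608]
tcp_rot: [0.01, -3.141, -0.0]
contact_force: [5.3, 1.2, -1.2]
width: 0.167
```

Request:
jog_arm([
  [[0.2,0,0],[0,0,0]],
  [[0.3,0,0],[0,0,0]],
  [[0.3,0,0],[0,0,0]],
  [[0.3,0,0],[0,0,0]],
  [[0.3,0,0],[0,0,0]],
  [[0.3,0,0],[0,0,0]],
  [[0.3,0,0],[0,0,0]],
  [[0.3,0,0],[0,0,0]],
  [[0.3,0,0],[0,0,0]],
  [[0.3,0,0],[0,0,0]],
  [[0.3,0,0],[0,0,0]],
  [[0.3,0,0],[0,0,0]],
  [[0.3,0,0],[0,0,0]],
  [[0.3,0,0],[0,0,0]],
  [[0.2,0,0],[0,0,0]],
  [[0,0,0],[0,0,0]],
])

```text
time: 17.97
position: [0.5115, -0.0315, 0.0607]
tcp_rot: [0.01, -3.141, -0.0]
contact_force: [2.8, 1.4, -0.7]
width: 0.165
```

Request:
jog_arm([
  [[0.2,0,0],[0,0,0]],
  [[0.3,0,0],[0,0,0]],
  [[0.3,0,0],[0,0,0]],
  [[0.3,0,0],[0,0,0]],
  [[0.3,0,0],[0,0,0]],
  [[0.3,0,0],[0,0,0]],
  [[0.3,0,0],[0,0,0]],
  [[0.2,0,0],[0,0,0]],
  [[0.1,0,0],[0,0,0]],
  [[0,0,0],[0,0,0]],
  [[0,0,0],[0,0,0]],
])

```text
time: 18.88
position: [0.4889, -0.0317, 0.0608]
tcp_rot: [0.01, -3.141, -0.0]
contact_force: [3.0, 2.0, -1.4]
width: 0.167
```

```bash
python3 - <<'E'
from h import *;import pickle
c=manip.camera("top");s=manip.camera("scene");pickle.dump((c,s),open("ts2.pkl","wb"));T=T_of(c)
for x in(.679,.664): print([np.round(proj(c,T,(x,y,.0675)),1) for y in(.1,-.041,-.18)])
print(np.round(proj(c,T,(.679,-.041,.118)),1))
cv2.imwrite("pics/t2.png",cv2.resize(c["img"][105:165,205:345],None,fx=5.5,fy=5.5,interpolation=cv2.INTER_CUBIC));print(tool()[2]["contact_force"])
E
```

```text
[array([226.9, 132.4]), array([271.3, 132.1]), array([315.2, 131.7])]
[array([226.9, 137. ]), array([271.4, 136.7]), array([315.3, 136.3])]
[271.6 127.7]
[ 2.98204486  2.8935769  -0.74939197]
```

View pics/t2.png

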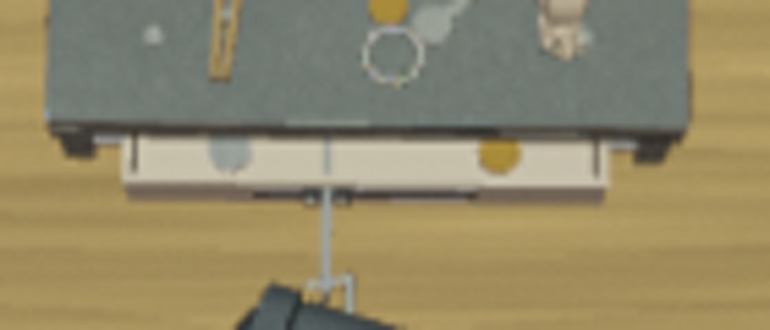

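The tray rim is at crop row 187 (v≈139), which puts the tray front about 22 mm past the edge. I'll draw it a little further for margin, then centre the hook in the eye and withdraw it to the right.

Request:
jog_arm([
  [[0.2,0,0],[0,0,0]],
  [[0.2,0,0],[0,0,0]],
  [[0.1,0,0],[0,0,0]],
  [[0,0,0],[0,0,0]],
  [[-0.2,0,0],[0,0,0]],
  [[-0.2,0,0],[0,0,0]],
  [[-0.15,0,0],[0,0,0]],
  [[0,0,0],[0,0,0]],
  [[0,0,0],[0,0,0]],
])

```text
time: 19.73
position: [0.4894, -0.0319, 0.0606]
tcp_rot: [0.01, -3.141, 0.0]
contact_force: [-0.0, 0.0, -1.1]
width: 0.167
```

Request:
jog_arm([
  [[0,-0.2,0],[0,0,0]],
  [[0,-0.2,0],[0,0,0]],
  [[0,-0.2,0],[0,0,0]],
  [[0,-0.2,0],[0,0,0]],
  [[0,0,0],[0,0,0]],
  [[0,0,0],[0,0,0]],
])

```text
time: 20.23
position: [0.4897, -0.0399, 0.0609]
tcp_rot: [0.01, -3.142, 0.0]
contact_force: [-0.0, -1.0, -1.0]
width: 0.169
```

Request:
jog_arm([
  [[0,-0.2,0],[0,0,0]],
  [[0,-0.2,0],[0,0,0]],
  [[0,-0.2,0],[0,0,0]],
  [[0,-0.2,0],[0,0,0]],
  [[0,-0.2,0],[0,0,0]],
  [[0,0,0],[0,0,0]],
])

```text
time: 20.73
position: [0.4899, -0.0502, 0.0609]
tcp_rot: [-0.01, 3.141, -0.0]
contact_force: [-0.5, 0.1, -0.2]
width: 0.169
```

Request:
jog_arm([
  [[0,-0.3,0],[0,0,0]],
  [[0,-0.4,0],[0,0,0]],
  [[0,-0.4,0],[0,0,0]],
  [[0,-0.4,0],[0,0,0]],
  [[0,0,0],[0,0,0]],
  [[0,0,0],[0,0,0]],
])

```text
time: 21.23
position: [0.4899, -0.0651, 0.0609]
tcp_rot: [-0.009, 3.142, 0.0]
contact_force: [0.5, 1.0, -1.5]
width: 0.166
```

Request:
jog_arm([
  [[1,0,0],[0,0,0]],
  [[1.5,0,0],[0,0,0]],
  [[0,0,-2],[0,0,0]],
  [[0,0,-3],[0,0,0]],
  [[0,0,-3],[0,0,0]],
  [[0,1,-2.5],[0,0,0]],
  [[0,2,-1],[0,0,0]],
  [[0,3,0],[0,0,0]],
  [[0,3,0],[0,0,0]],
  [[0,3,0],[0,0,0]],
  [[0,3,0],[0,0,0]],
  [[0,3,0],[0,0,0]],
  [[0,3,0],[0,0,0]],
  [[0,3,0],[0,0,0]],
  [[0,3,0],[0,0,0]],
  [[0,3,0],[0,0,0]],
  [[0,3,0],[0,0,0]],
  [[0,3,0],[0,0,0]],
  [[0,2,0],[0,0,0]],
  [[0,0,0],[0,0,0]],
])

```text
time: 22.9
position: [0.4613, 0.3176, 0.1757]
tcp_rot: [0.016, -3.141, -0.001]
contact_force: [0.0, -0.2, -1.3]
width: 0.167
```

```bash
python3 - <<'E'
from h import *
p,r,s=tool();print(p,s["width"]);to((.465,.315,.0305),181.5)
c,T=snap("wrist","pics/w3.png");t=T_of(manip.camera("top"))
E
```

```text
[0.46126245 0.31764036 0.17566241] 0.16706119978821807
shift cm [-0.38 -0.28 14.52] turn [ 0.04 -0.03 -0.9 ]
```

View pics/w3.png

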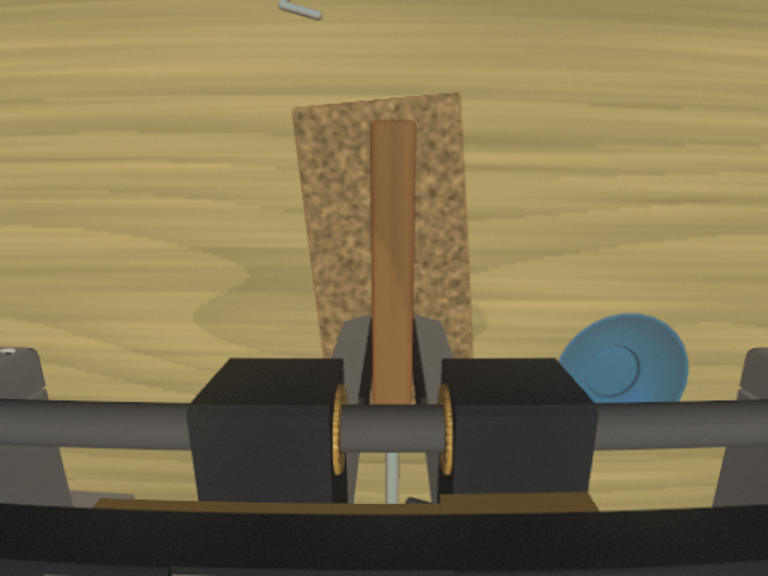

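The rod sits in the gripper as before, with its handle at (393,121)–(392,400), and it is above the middle of the mat. I'm lowering it now.

Request:
jog_arm([
  [[-0.4,-0.2,2],[0,0,-3]],
  [[0,0,3],[0,0,0]],
  [[0,0,3],[0,0,0]],
  [[0,0,2.5],[0,0,0]],
  [[0,0,1.5],[0,0,0]],
  [[0,0,1],[0,0,0]],
  [[0,0,0.6],[0,0,0]],
  [[0,0,0.3],[0,0,0]],
  [[0,0,0.3],[0,0,0]],
  [[0,0,0],[0,0,0]],
  [[0,0,0],[0,0,0]],
  [[0,0,0],[0,0,0]],
])

```text
time: 24.0
position: [0.4671, 0.3134, 0.0348]
tcp_rot: [-0.093, 3.139, 0.001]
contact_force: [-0.0, -0.5, -0.9]
width: 0.167
```

Request:
jog_arm([
  [[0,0,0.2],[0,0,0]],
  [[0,0,0.15],[0,0,0]],
  [[0,0,0.1],[0,0,0]],
  [[0,0,0],[0,0,0]],
  [[0,0,0],[0,0,0]],
])

```text
time: 24.42
position: [0.4665, 0.3132, 0.0296]
tcp_rot: [-0.093, 3.14, 0.0]
contact_force: [-2.0, -0.7, 1.8]
width: 0.164
```

Request:
jog_arm([
  [[0,0,0],[0,0,0]],
  [[0,0,0],[0,0,0]],
  [[0,0,0],[0,0,0]],
  [[0,0,0],[0,0,0]],
  [[0,0,0],[0,0,0]],
  [[0,0,0],[0,0,0]],
], grip=3.5)

```text
time: 24.92
position: [0.4665, 0.313, 0.0293]
tcp_rot: [0.092, -3.14, 0.0]
contact_force: [0.9, -0.1, 0.3]
width: 0.373
```

Request:
jog_arm([
  [[0,0,-1],[0,0,0]],
  [[0,0,-2],[0,0,0]],
  [[0,0,-3],[0,0,0]],
  [[0,0,-3],[0,0,0]],
  [[0,0,-3],[0,0,0]],
  [[0,0,-3],[0,0,0]],
  [[2,0,-3],[0,0,0]],
  [[3,0,-2],[0,0,0]],
  [[2,0,0],[0,0,0]],
  [[0,0,0],[0,0,0]],
  [[0,0,0],[0,0,0]],
])

```text
time: 25.83
position: [0.3963, 0.3091, 0.2302]
tcp_rot: [-0.094, 3.139, 0.001]
contact_force: [-0.3, 0.2, 0.4]
width: 0.373
```

```bash
python3 - <<'E'
from h import *
c,T=snap("top","pics/t3.png");print(tool()[0])
a=c["img"][95:255,130:345]
cv2.imwrite("pics/t3.png",cv2.resize(a,None,fx=3.6,fy=3.6,interpolation=cv2.INTER_CUBIC))
E
```

```text
[0.3967673  0.3089338  0.22957245]
```

View pics/t3.png

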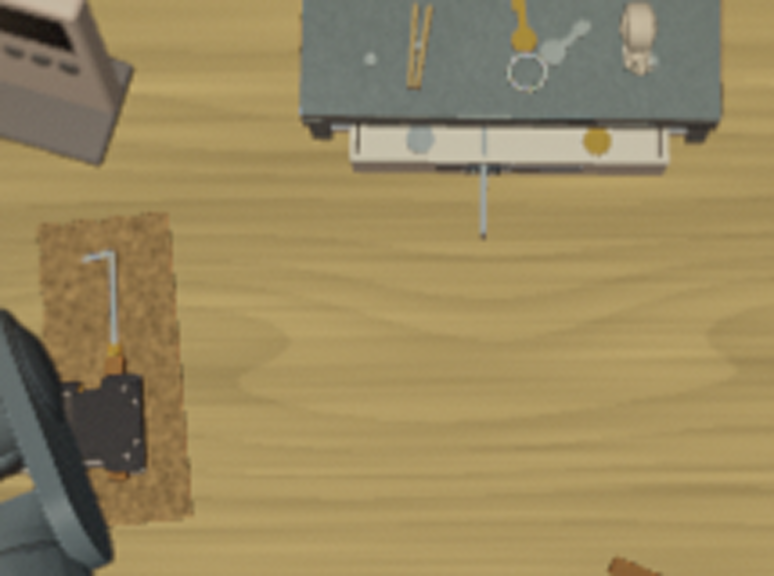

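The final top view shows the tray rim at crop row 163, about 26 mm past the edge. The rod lies inside the mat (bend at (112,253), tail near (125,475)), and the gripper is clear of it.

```bash
python3 -c "
from workcell import manip
print(manip.sign_off())"
```

```text
the job is handed in; nothing more can be done
None
```

I drew the tray out with the rod, laid the rod back on the mat and handed the job in after about 26 s of robot time; sign-off gave no verdict.

- **Finding the eye:** I swept the rod against the strap's side and then touched its nose to place the eye. The hook went in from the right without resistance.
- **Forces:** The largest reading at the end of a move was about 7 N, during the side touch. That sweep overshot the contact by several millimetres. The draw itself read 3–5 N. I only saw forces at the end of each move, so brief peaks in between are not ruled out.
- **Last checks:** The final top view puts the tray front about 26 mm past the shelf's edge (15 mm needed). The rod's hook end is clearly on the mat, but its tail was mostly hidden under the gripper, so I judged it from a glimpse and from the release pose.
- **Bystanders:** The things on the shelf look unmoved in that view. The case, dish and torch were outside the crop, though no move went near the case or torch, and the dish only at height.

No check failed or disagreed.

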